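# Measure the letter tray with the tape and lock it

### The arm

A 6-joint arm with a two-finger parallel gripper is mounted at the origin on the work surface. World frame = base frame: x ahead of the robot, y to its left, z up, the work surface at z = 0. Lengths are in m, angles in rad, forces in N, time in s.
With the tool pointing down it reaches from about 0.35 to 0.975 m from the base axis. Payload 17.4 kg.
Tool frame: the origin (TCP) lies at the very end of the fingers, on their centre line; the grasp point (between the pads) lies 19 mm behind it; z points along the fingers, y is the direction in which the jaws open and shut (so a half turn about z gives the same grasp; the last joint's range is limited). The gripper opens to 85 mm and grips with 20 to 120 N. Pads are 22 mm wide; open, the fingers measure 114 mm over their backs; the gripper's body (76 mm by 85 mm) begins 54 mm behind the grasp point. The pads swing forward as they close: fully open they stand 13 mm farther back than shut.
Start: joints at [-1.239, 0.116, 1.442, -0, 1.584, -0.038], TCP at [0.244, -0.629, 0.231] pointing down, gripper open.
Joint ranges: [-2.83, 2.83], [-0.83, 2.19], [0.07, 2.5], [-1.14, 4.28], [0.01, 3], [-2.97, 2.97]. Speed limits (rad/s): [1.89, 1.89, 2.22, 3.14, 3.14, 3.14].

### API

Orientations are given as a unit quaternion [w, x, y, z].
In Python, from plant import get_obs, snapshot, camera_params, job_done, find_in, masks_of gives the robot as it stands.
- The arm moves only by the shell command python3 -m handwheel 'ROWS' [FORCE]. ROWS is JSON, one flat list of numbers, 7 for each row, row after row: the shift along the tool's x, y, z in mm, then the turn, a rotation vector about the tool's x, y, z in rad, then the closure in counts, from 0 (fully open) to 255 (shut). In form: [tx, ty, tz, ax, ay, az, hand, tx, ty, tz, ax, ay, az, hand, ...]. A call has 1 to 20 rows; each row is the pose to reach, as a shift and turn from the pose commanded when the call began, along the tool's axes at that moment; what a row does not reach only later rows make up. A row lasts 1/10 s, in which the tool goes at most 50 mm and 8.59 degrees, less where a joint would pass 70% of its speed; a pose out of reach is approached as far as the arm can. A call with a gripper value outside its range is refused whole. The fingers move at their own pace and stop on an object; FORCE is the grip in N (left out, the last holds). Time passes only in rows, so rows that repeat a pose let the fingers close. It gives the time, the measured TCP pose, the force and the opening at its end, in the units of the state.
- get_obs(): the state, without advancing time (a new reading comes with each control period).
- snapshot(name): name is "scene" or "top" or "wrist"; returns the picture (480x640x3 uint8, blue, green, red); there is no depth.
- camera_params(name): a dict with "fov_y" (degrees; the focal length in pixels is half the picture's height over the tangent of half this angle, whatever the lens; pixels are square), "cx", "cy" (the principal point, pixels), "dist_coeffs" ([k1, k2, p1, p2, k3] as OpenCV has them; the pictures are not rectified), "origin" and "attitude" of the camera in the world; the wrist camera has in their place "tool_from_camera" (4x4, takes a point from camera to tool coordinates, whose origin is the TCP and whose axes are the flange's). Camera axes: x right, y down, z forward; pixel columns grow to the right and rows downward; lengths in m; the calibration is good to about 2 mm. A picture is of the moment at which its call begins: read the wrist's pose just before it. camera_params takes no time and is no camera call.
- job_done(): hands the job in, once; it reports no verdict.
Trained networks look in the newest picture that a camera, given by its name, has taken for a name from the list of things; names that differ only in an ending like _2 or _b are one class to them, and where a whole thing is asked for, a point or a joint stands for the part that bears it (a point fixed in the world has none). Each returns a list of dicts, best first, with "confidence" (0 to 1); they miss things now and then, are a little off and sometimes report something else, mostly with a low value. They report only what shows in the picture. A call takes as long as a camera call. They do not tell look-alikes from the thing itself.
- find_in(camera, target): "centre" ([column, row] as shares, 0 to 1, of the picture: columns of its width, rows of its height, amid what is visible of it).
- masks_of(camera, target): "pixels" (480x640 bool, what is visible of it) and "centre" ([column, row] as shares, 0 to 1, of the picture: columns of its width, rows of its height, amid what is visible of it).
The state is a dict: "t": time; "joint_positions": joint angles; "dq": joint speeds; "tau": joint torques, N m; "ee_pos": TCP position; "eef_rot": TCP orientation; "ft_force": force on the tool from outside, world axes, zero at the start; "torque": the same for the moment, N m; "grip_width": finger opening in m.
Only numpy, scipy, OpenCV 4.12 (cv2) and the standard library are available. Lean on these libraries where they do the work, as an engineer would, in place of code of your own. Each camera call takes 0.05 s, during which the arm holds its last target. There are 200 camera calls.

### The job

The tape measure has been left lying on its back: stand it upright on the bench outside the tray, let go, and take it again from above. Then hook its end over the outside of the tray's high end wall, draw the tape out along the tray, set the case down on the bench outside the low lip so that the spring holds it against the lip, and press the lock button fully down so that the tape stays at the tray's length. Do not let the blade snap back, and leave the other things where they are.

Things in the scene. Friction and masses are not known exactly. Their poses are not given: they have to be found in the camera images.
- tape_center (a point): Centre of the loose tape measure's case (about 0.45 kg): grey box 68 mm long (x), 36 thick (y, flat sides to grip), 58 tall (z). +x: the way the blade comes out (front face at x = 34 mm); +z: its top, with the lock button; base at z = -29 mm. At the start it lies on its rear face, x pointing up. The steel blade (16 mm wide, 2 thick) leaves the front with its underside 32 mm above the base.
- hook (a point): Middle of the inner face (towards the case) of the steel end hook: an upright plate 18 mm wide, 3 mm thick, reaching from 34 mm down to 4 mm above the case's base level; this point is 19 mm above base level, on the case's mid-plane. Same axes as the case. With the blade fully in, this face stands 16 mm ahead of the case's front.
- blade (a joint): How far the blade is drawn out, m: 0 = fully in, at most 0.22. A spring pulls it in with 2.6 N at 0, 3.3 N at 0.17. The gap from hook inner face to case front is 0.016 m + this value. With the hook against the outside of the high wall and the case front against the outside of the low lip it reads 0.164.
- lock (a joint): Travel of the lock button into the case, m: 0 = up, blade free; 0.007 = fully down, blade locked. It moves along the case's -z and stays where it is left: 3 N to move it, up to about 8 N near the end as its pawl finds a gap between ratchet teeth. Can be pressed with closed fingertips.
- lock_top (a point): Centre of the top face of the lock button, a black round button 16 mm across standing 9 mm out of the case's top, 10 mm towards the front from the case's centre, 67 mm above the case's base when up.
- tray: Grey sheet-steel letter tray fixed to the bench, 180 mm long (x), 160 wide (y); origin at the centre of its underside, z up. Its +x end has the high end wall: 4 mm thick, 30 high, outer face at x = 90 mm. Its -x end has only a low lip: 4 mm thick, 10 high, outer face at x = -90 mm. Side walls 10 mm high; floor 2.5 mm thick. Measure along its middle; the bench beyond the lip is free for 100 mm.
- wall_top (a point): Middle of the top edge of the tray's high end wall, 30 mm above the bench, on the wall's mid-thickness (2 mm inside its outer face). Same axes as the tray.
- lip_top (a point): Middle of the top edge of the tray's low lip, 10 mm above the bench, 2 mm inside its outer face. Same axes as the tray.
- parcels: Two brown cartons stacked, fixed, 120 x 170 mm and 135 mm high in all; origin under the centre. Stands about 60 mm beyond the tray's high wall.
- stapler: Black desk stapler, 105 mm long in x, 30 mm wide, 40 mm high, origin under its centre. A bystander: leave it where it is.
- stamp: Hand stamp, foot 50 x 30 mm, round wooden knob, 60 mm high, origin under its centre. A bystander: leave it where it is.
- marker: Black marker pen, 12 mm thick, 110 mm long, lying inside the tray beside a side wall, clear of the tray's middle. A bystander: leave it where it is.
- packing_roll: Roll of brown packing tape lying flat, 90 mm across, 48 mm high, origin under its centre, beside the tray on the far side from the robot. A bystander: leave it where it is.
- small_carton: Small brown carton 80 x 60 x 45 mm, origin under its centre, between robot and tray. A bystander: leave it where it is.
- glue: White bottle 40 mm across, 100 mm high, origin under its centre, at the tray's corner by the parcels. A bystander: leave it where it is.
- tape: The same tape measure, origin at the middle of its base (29 mm below tape_center along its z); axes as tape_center.
There are look-alikes about, which are no part of the job. Leave any yellow look-alike of the tape alone.

How it is judged:
By the outcome, as a careful person would: the job done as asked, in the order asked, and still so for the second after the job is handed in, with the robot touching nothing.
It also fails if it takes over 64 s, if anything falls off the work surface, if the arm or the gripper's body presses on something with over 40 N, if the wrist force passes 120 N, or if a joint passes its speed limit or range.

## Working session

There is one attempt and no reset: what is moved stays moved. The work goes in short steps, Python scripts to look and compute and a shell command to move; the robot and the scene stay as the last step left them, time stands still between calls to the robot, and variables do not carry over. Pictures are saved under pics/ and viewed, about 8 in all and at most 12, crops included, and the job is handed in when it is done.

```bash
ls; mkdir -p pics; cat > h.py <<'E'
import numpy as np, cv2
from plant import *
from scipy.spatial.transform import Rotation as R
def cam(n,obs=None):
    p=camera_params(n); f=240/np.tan(np.radians(p['fov_y'])/2)
    K=np.array([[f,0,p['cx']],[0,f,p['cy']],[0,0,1.]]); d=np.array(p['dist_coeffs'],float)
    if n=='wrist':
        o=obs or get_obs(); q=o['eef_rot']; T=np.eye(4); T[:3,:3]=R.from_quat([q[1],q[2],q[3],q[0]]).as_matrix(); T[:3,3]=o['ee_pos']
        T=T@np.array(p['tool_from_camera'])
    else:
        a=np.array(p['attitude'],float); T=np.eye(4); T[:3,3]=p['origin']
        T[:3,:3]=a if a.shape==(3,3) else R.from_quat([a[1],a[2],a[3],a[0]]).as_matrix()
    return K,d,T
def ray(c,u,v):
    K,d,T=c; x=cv2.undistortPoints(np.array([[[u,v]]],float),K,d)[0,0]
    return T[:3,3],T[:3,:3]@np.array([x[0],x[1],1])
def onz(c,u,v,z):
    o,r=ray(c,u,v); return o+r*(z-o[2])/r[2]
def proj(c,P):
    K,d,T=c; Q=(np.atleast_2d(P)-T[:3,3])@T[:3,:3]
    return cv2.projectPoints(Q,np.zeros(3),np.zeros(3),K,d)[0][:,0]
E
python3 - <<'E'
from h import *
print(get_obs()); 
for n in('scene','top','wrist'):
    print(n,camera_params(n))
for n in('scene','top'):
    im=snapshot(n); cv2.imwrite(f'pics/{n}0.png',im); c=cam(n)
    for t in ['tape','tray','parcels','stapler','stamp','marker','packing_roll','small_carton','glue']:
        print(n,t,[(np.round(np.array(x['centre'])*[640,480]).astype(int).tolist(),round(x['confidence'],2)) for x in find_in(n,t)])
E
```

```text
pics
{'t': 0.0, 'joint_positions': array([-1.23879457e+00,  1.16479811e-01,  1.44227917e+00, -1.07691637e-05,
        1.58400414e+00, -3.77767398e-02]), 'dq': array([-1.51865776e-03,  1.56473829e-03,  1.22135702e-04, -6.03295322e-05,
        2.50679745e-03,  1.63282610e-03]), 'tau': array([ 3.03832421e-03, -7.31976986e+01, -6.32485986e+01,  1.92792477e-04,
        6.27835107e-03, -7.31265663e-05]), 'ee_pos': array([ 0.24388997, -0.62918677,  0.23055771]), 'eef_rot': array([-5.78123147e-04,  9.82956461e-01,  1.83837571e-01, -9.11109962e-05]), 'ft_force': array([0.55446395, 0.20880978, 0.5591357 ]), 'torque': array([ 0.00136888,  0.03091629, -0.00513928]), 'grip_width': 0.08559103734725043}
scene {'fov_y': 55.751830272147856, 'cx': 317.769881034089, 'cy': 239.58189848495823, 'dist_coeffs': array([0.034777, 0.      , 0.      , 0.      , 0.      ]), 'origin': array([1.03026285, 0.27114681, 0.88292552]), 'attitude': array([-0.15280948,  0.44662656,  0.83951399, -0.26905435])}
top {'fov_y': 53.16631356233516, 'cx': 324.2683270485578, 'cy': 244.4854131276887, 'dist_coeffs': array([-0.096606
[... 867 characters left out ...]
, 0.88)]
scene stamp [([231, 228], 0.6), ([293, 200], 0.19)]
scene marker [([391, 261], 0.54)]
scene packing_roll [([372, 332], 0.71)]
scene small_carton [([426, 239], 0.72), ([396, 262], 0.59)]
scene glue [([402, 348], 0.81), ([227, 217], 0.69)]
top tape [([422, 230], 0.64), ([342, 300], 0.56)]
top tray [([259, 262], 0.57)]
top parcels [([157, 263], 0.74), ([258, 262], 0.41)]
top stapler [([394, 303], 0.56), ([214, 202], 0.51)]
top stamp [([466, 261], 0.65), ([257, 262], 0.55)]
top marker [([265, 290], 0.82)]
top packing_roll [([234, 185], 0.8), ([394, 301], 0.17)]
top small_carton [([258, 262], 0.64), ([242, 334], 0.62), ([261, 288], 0.42), ([464, 261], 0.25)]
top glue [([214, 203], 0.66)]
```

View pics/scene0.png

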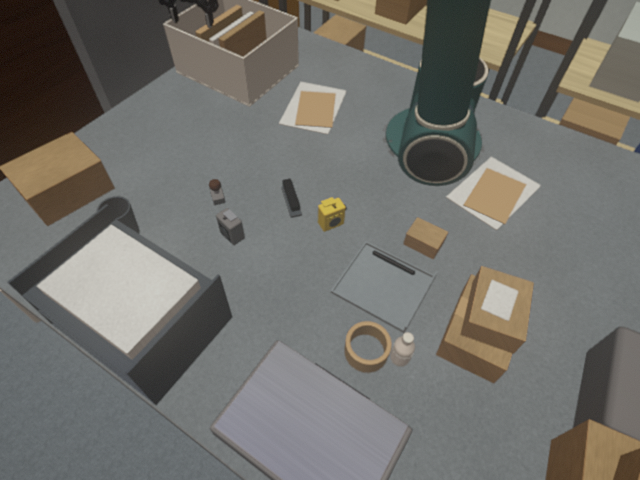

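View pics/top0.png

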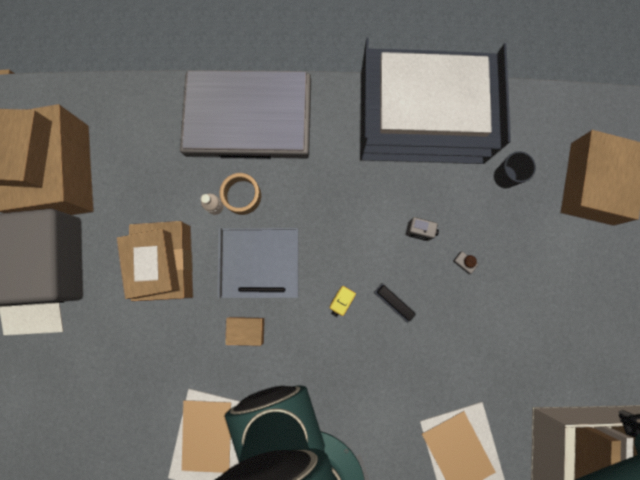

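The scene picture shows the grey tape at (231,226) and the yellow look-alike at (332,213). In the top view the grey one is at (422,229) and the yellow one at (342,300). Other things that could be mistaken for the tape are the stamp (466,261) and the stapler (395,302). I choose the grey box. The tray is at (259,263), with its high wall apparently on the left, towards the parcels.

```bash
python3 - <<'E'
from h import *
c=cam('top'); im=snapshot('top')
for n,u,v,z in[('tape',422,229,.06),('trayLT',220,229,.02),('trayRT',298,230,.01),('trayRB',298,298,.01),('trayLB',220,297,.02),('yellow',342,300,.03),('stamp',466,261,.05),('stapler',395,302,.04),('parcR',190,262,.05),('glue',210,203,.1),('roll',240,194,.048),('scart',244,331,.045)]:
    print(n,np.round(onz(c,u,v,z),3))
m=masks_of('top','tape')
for x in m:
    k=x['pixels'].astype(np.uint8); print(x['confidence'],cv2.minAreaRect(cv2.findNonZero(k)))
m=masks_of('top','tray')
for x in m:
    k=x['pixels'].astype(np.uint8); r=cv2.minAreaRect(cv2.findNonZero(k)); print(x['confidence'],r,[np.round(onz(c,*p,.01)[:2],3) for p in cv2.boxPoints(r)])
a=cv2.resize(im[205:255,390:460],None,fx=8,fy=8,interpolation=cv2.INTER_CUBIC)
s=snapshot('scene'); b=cv2.resize(s[200:250,205:265],None,fx=8,fy=8,interpolation=cv2.INTER_CUBIC)
cv2.imwrite('pics/c1.png',cv2.resize(np.hstack([a,b]),None,fx=.75,fy=.75))
E
```

```text
tape [ 0.589 -0.248  0.06 ]
trayLT [0.585 0.21  0.02 ]
trayRT [0.588 0.03  0.01 ]
trayRB [0.431 0.026 0.01 ]
trayLB [0.429 0.203 0.02 ]
yellow [ 0.429 -0.074  0.03 ]
stamp [ 0.521 -0.349  0.05 ]
stapler [ 0.427 -0.192  0.04 ]
parcR [0.505 0.267 0.05 ]
glue [0.63  0.216 0.1  ]
roll [0.662 0.161 0.048]
scart [0.356 0.141 0.045]
0.86 ((422.64154052734375, 229.2547149658203), (31.592926025390625, 20.46672248840332), 15.945395469665527)
0.71 ((340.8846130371094, 301.423095703125), (18.027755737304688, 30.231159210205078), 33.690067291259766)
0.69 ((420.5, 224.0), (8.0, 13.0), 90.0)
0.85 ((258.0, 262.5), (71.0, 82.0), 90.0) [array([0.591, 0.219]), array([0.595, 0.028]), array([0.431, 0.023]), array([0.426, 0.212])]
0.33 ((465.9634094238281, 261.6706848144531), (22.02050018310547, 16.08589744567871), 38.65980911254883) [array([ 0.523, -0.329]), array([ 0.553, -0.353]), array([ 0.522, -0.393]), array([ 0.492, -0.369])]
```

View pics/c1.png

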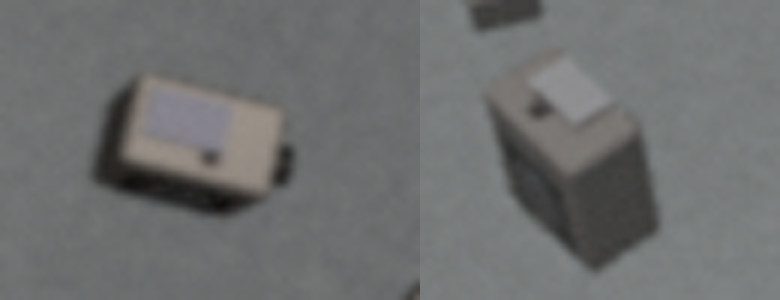

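The crop shows the grey case with its front, hook plate and blade facing up. The button is on the right, so case z points roughly along world -y, slightly -x. Uprighting will then turn case x towards the tray's +x (world +y), which is what I need. I'll go above it and take one close look.

```bash
python3 -m handwheel '[456,-236,-20,0,0,-0.925,0,456,-236,-20,0,0,-0.925,0,456,-236,-20,0,0,-0.925,0,456,-236,-20,0,0,-0.925,0,456,-236,-20,0,0,-0.925,0,456,-236,-20,0,0,-0.925,0,456,-236,-20,0,0,-0.925,0,456,-236,-20,0,0,-0.925,0,456,-236,-20,0,0,-0.925,0,456,-236,-20,0,0,-0.925,0,456,-236,-20,0,0,-0.925,0,456,-236,-20,0,0,-0.925,0,456,-236,-20,0,0,-0.925,0,456,-236,-20,0,0,-0.925,0,456,-236,-20,0,0,-0.925,0,456,-236,-20,0,0,-0.925,0]' 
python3 - <<'E'
from h import *
o=get_obs(); c=cam('wrist',o); im=snapshot('wrist'); cv2.imwrite('pics/w1.png',im)
for t in('tape','hook','lock'):
  for x in masks_of('wrist',t):
    print(t,x['confidence'],cv2.minAreaRect(cv2.findNonZero(x['pixels'].astype(np.uint8))))
print(o['ee_pos'],o['joint_positions'])
E
```

```text
t: 2.8
ee_pos: [0.5833, -0.2454, 0.2514]
eef_rot: [0.0, 0.798, 0.603, 0.0]
ft_force: [0.5, -0.8, 0.1]
grip_width: 0.0853
tape 0.67 ((117.97059631347656, 91.11766052246094), (98.95452880859375, 41.95866012573242), 14.03624439239502)
tape 0.56 ((326.5, 216.5), (67.0, 37.0), 90.0)
hook 0.82 ((101.39788818359375, 86.6100845336914), (39.96603012084961, 23.07317352294922), 11.88865852355957)
hook 0.75 ((327.1517639160156, 213.32070922851562), (31.72337532043457, 18.519142150878906), 85.2363510131836)
hook 0.49 ((328.4000244140625, 248.20001220703125), (5.692099571228027, 12.016654968261719), 71.56504821777344)
lock 0.51 ((327.5, 248.0), (4.0, 13.0), 90.0)
[ 0.58332485 -0.24535434  0.25142836] [-4.38434849e-01  1.99224204e-02  1.51015316e+00 -4.59459893e-05
  1.61133199e+00 -1.61188054e-01]
```

View pics/w1.png

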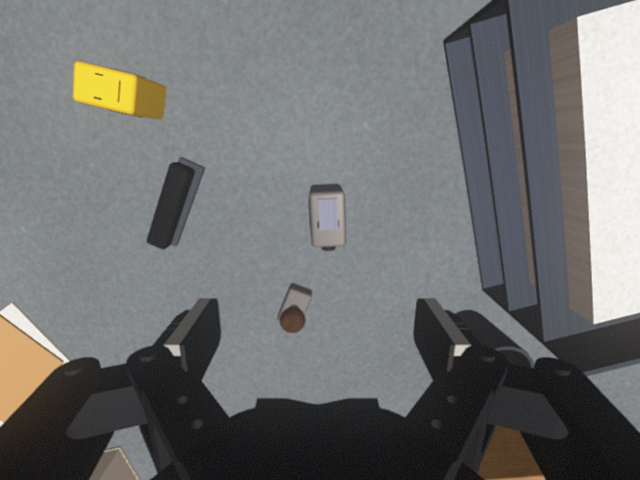

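The wrist view shows the grey tape centred at (327,216) with its button at (328,248). The yellow look-alike (110,90) is well away from it, and the stamp at (294,305) is about 110 mm off on the button side. Next I'll fit the pose.

```bash
python3 - <<'E'
from h import *
c=cam('wrist'); im=cv2.imread('pics/w1.png')
from scipy.optimize import least_squares
# hook plate mask & full mask
h=np.array([327.15,213.3]); hk=onz(c,*h,.087); print('hook@87',hk)
bt=onz(c,328,248,.044); print('button z44 (x+10)',bt)
# front face corners in picture at z=.068
g=im[175:260,300:355]; cv2.imwrite('pics/c2.png',cv2.resize(g,None,fx=7,fy=7,interpolation=cv2.INTER_CUBIC))
for th in(258,262,266,270): # direction of case z deg
    z=np.array([np.cos(np.radians(th)),np.sin(np.radians(th)),0]); x=np.array([0,0,1]); y=np.cross(z,x)
    C=np.array([*(hk[:2]+.010*z[:2]),.034])
    P=[C+.034*x+sy*.018*y+sz*.029*z for sy,sz in((1,1),(-1,1),(-1,-1),(1,-1))]+[C+.01*x+.038*z]
    print(th,C.round(4),np.round((proj(c,P)-[300,175])*7).astype(int).tolist())
E
```

```text
hook@87 [ 0.59492746 -0.23919901  0.087     ]
button z44 (x+10) [ 0.58436574 -0.2860473   0.044     ]
258 [ 0.5928 -0.249   0.034 ] [[80, 510], [324, 494], [307, 99], [50, 116], [200, 511]]
262 [ 0.5935 -0.2491  0.034 ] [[99, 516], [342, 484], [296, 91], [41, 126], [221, 509]]
266 [ 0.5942 -0.2492  0.034 ] [[119, 521], [359, 473], [286, 84], [34, 136], [242, 505]]
270 [ 0.5949 -0.2492  0.034 ] [[138, 525], [375, 461], [274, 77], [27, 147], [262, 500]]
```

View pics/c2.png

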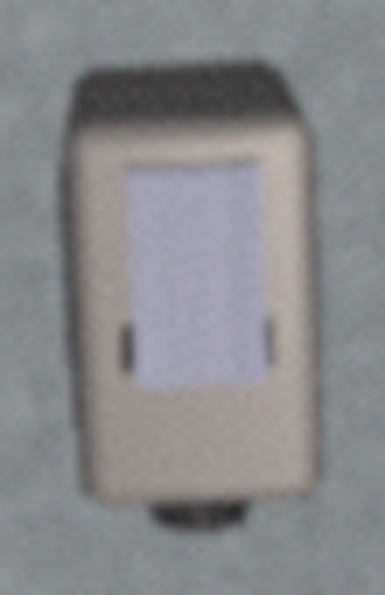

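```bash
cat >> h.py <<'E'
def go(name,p,Rt,o=None,off=(0,0,0)):
    """shift/turn in current tool axes to TCP pose p,Rt"""
    o=o or get_obs(); q=o['eef_rot']; R0=R.from_quat([q[1],q[2],q[3],q[0]]).as_matrix()
    print(name,np.round(R0.T@(np.array(p)-o['ee_pos'])*1000,1),np.round(R.from_matrix(R0.T@Rt).as_rotvec(),3), 'tcp',np.round(p,3))
def tool(yaw,tilt=0):
    """tool down, tool x at yaw deg; tilt (deg) about tool y"""
    return (R.from_euler('z',yaw,degrees=True)*R.from_matrix(np.diag([1,-1,-1.]))*R.from_euler('y',tilt,degrees=True)).as_matrix()
E
python3 - <<'E'
from h import *
th=256; z=np.array([np.cos(np.radians(th)),np.sin(np.radians(th)),0]); x=np.array([0,0,1.])
C=np.array([.592,-.250,.034]); Rt=tool(th-180,40); a=Rt[:,2]; print(a, -(x*.766+z*.643))
g=C+.006*x+.004*z+.019*a
go('pre',g-.12*a,Rt); go('grasp',g,Rt)
E
```

```text
[ 0.1555044   0.62369407 -0.76604444] [ 0.15555578  0.62390015 -0.766     ]
pre [-71.6  11.6 134. ] [ 0.011  0.698 -0.031] tcp [ 0.575 -0.317  0.117]
grasp [  5.5   9.1 225.9] [ 0.011  0.698 -0.031] tcp [ 0.594 -0.242  0.025]
```

```bash
python3 -m handwheel '[-71,11,134,0.011,0.698,-0.031,0,-71,11,134,0.011,0.698,-0.031,0,-71,11,134,0.011,0.698,-0.031,0,-71,11,134,0.011,0.698,-0.031,0,-71,11,134,0.011,0.698,-0.031,0,-71,11,134,0.011,0.698,-0.031,0,-71,11,134,0.011,0.698,-0.031,0,-71,11,134,0.011,0.698,-0.031,0]'
python3 - <<'E'
from h import *
o=get_obs(); c=cam('wrist',o); im=snapshot('wrist')
C=np.array([.592,-.250,.034])
th=256; z=np.array([np.cos(np.radians(th)),np.sin(np.radians(th)),0]); x=np.array([0,0,1.]); y=np.cross(z,x)
P=[C+sx*.034*x+sy*.018*y+sz*.029*z for sx,sy,sz in((1,1,1),(1,-1,1),(1,-1,-1),(1,1,-1),(-1,1,1),(-1,-1,1))]
for p in proj(c,P): cv2.circle(im,tuple(int(v) for v in np.round(p)),3,(0,0,255),1)
cv2.imwrite('pics/w2.png',im)
a=tool(76,40)[:,2]; go('grasp',C+.006*x+.004*z+.019*a,tool(76,40))
E
```

```text
t: 3.8
ee_pos: [0.5756, -0.3154, 0.1184]
eef_rot: [-0.209, 0.74, 0.58, 0.269]
ft_force: [-0.9, 0.1, 0.5]
grip_width: 0.0852
grasp [ -1.7   0.  119.8] [0.    0.003 0.003] tcp [ 0.594 -0.242  0.025]
```

View pics/w2.png

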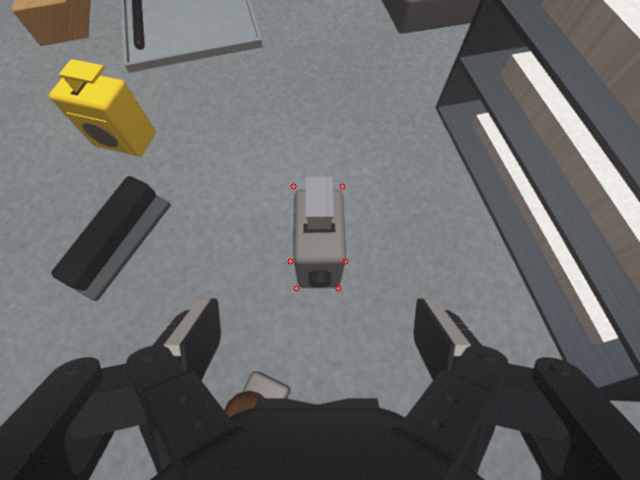

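The wrist view shows the projected case corners matching the tape at (320,230), so I'll grasp it.

```bash
python3 -m handwheel '[-1,0,40,0,0,0,0,-1,0,80,0,0,0,0,-1,0,105,0,0,0,0,-1,0,120,0,0,0,0,-1,0,120,0,0,0,0,-1,0,120,0,0,0,255,-1,0,120,0,0,0,255,-1,0,120,0,0,0,255,-1,0,120,0,0,0,255,-1,0,120,0,0,0,255,-1,0,120,0,0,0,255,-1,0,120,0,0,0,255,-1,0,120,0,0,0,255]' 60
python3 - <<'E'
from h import *
o=get_obs()
t=o['ee_pos']; print(t)
C=np.array([.592,-.250,.034])
# case centre rel to tool
Rn=tool(76,40); rel=Rn.T@(C-t); print('rel',rel)
go('lift',t+[0,0,.08],Rn)
R2=tool(76,-50); D=np.array([.602,-.20,.029])
go('rot', D+[0,0,.08]-R2@rel,R2); go('down',D+[0,0,.002]-R2@rel,R2)
E
```

```text
t: 5.15
ee_pos: [0.5937, -0.2426, 0.0257]
eef_rot: [-0.21, 0.74, 0.579, 0.27]
ft_force: [-1.6, -3.4, 6.0]
grip_width: 0.0356
[ 0.59372878 -0.24261505  0.02572279]
rel [-0.00048905  0.00010915 -0.01121549]
lift [ 51.4   0.1 -61.3] [0.001 0.001 0.001] tcp [ 0.594 -0.243  0.106]
rot [ 75.5  -2.3 -35.5] [ 0.002 -1.57  -0.   ] tcp [ 0.6   -0.208  0.101]
down [25.4 -2.4 24.3] [ 0.002 -1.57  -0.   ] tcp [ 0.6   -0.208  0.023]
```

```bash
python3 -m handwheel '[26,0,-31,0,0,0,255,51,0,-61,0,0,0,255,51,0,-61,0,0,0,255,75,-2,-35,0,-1.571,0,255,75,-2,-35,0,-1.571,0,255,75,-2,-35,0,-1.571,0,255,75,-2,-35,0,-1.571,0,255,75,-2,-35,0,-1.571,0,255,75,-2,-35,0,-1.571,0,255,75,-2,-35,0,-1.571,0,255,75,-2,-35,0,-1.571,0,255,75,-2,-35,0,-1.571,0,255,75,-2,-35,0,-1.571,0,255,75,-2,-35,0,-1.571,0,255,75,-2,-35,0,-1.571,0,255,75,-2,-35,0,-1.571,0,255,75,-2,-35,0,-1.571,0,255]'
python3 - <<'E'
from h import *
o=get_obs(); print(o['joint_positions'].round(2))
rel=np.array([-.0005,.0001,-.0112]); q=o['eef_rot']; R0=R.from_quat([q[1],q[2],q[3],q[0]]).as_matrix()
print('case c',o['ee_pos']+R0@rel)
R2=tool(76,-50);D=np.array([.602,-.20,.029]); go('down',D+[0,0,.002]-R2@rel,R2)
w=snapshot('wrist'); s=snapshot('scene'); cs=cam('scene'); u=proj(cs,D+[0,0,.08])[0].astype(int)
s=cv2.resize(s[u[1]-60:u[1]+60,u[0]-80:u[0]+80],(533,400),interpolation=cv2.INTER_CUBIC)
cv2.imwrite('pics/w3.png',np.hstack([cv2.resize(w,(267,200)).repeat(1,0) if 0 else np.vstack([cv2.resize(w,(267,200)),np.zeros((200,267,3),np.uint8)]),s]))
E
```

```text
t: 6.85
ee_pos: [0.6, -0.2079, 0.1001]
eef_rot: [0.26, 0.715, 0.558, -0.332]
ft_force: [0.1, 0.9, -4.8]
grip_width: 0.0351
[-0.03  0.23  1.71 -0.85  1.49  0.42]
case c [ 0.60210434 -0.19990809  0.1077131 ]
down [58.6 -0.2 49.5] [ 0.    -0.002 -0.001] tcp [ 0.6   -0.208  0.023]
```

View pics/w3.png

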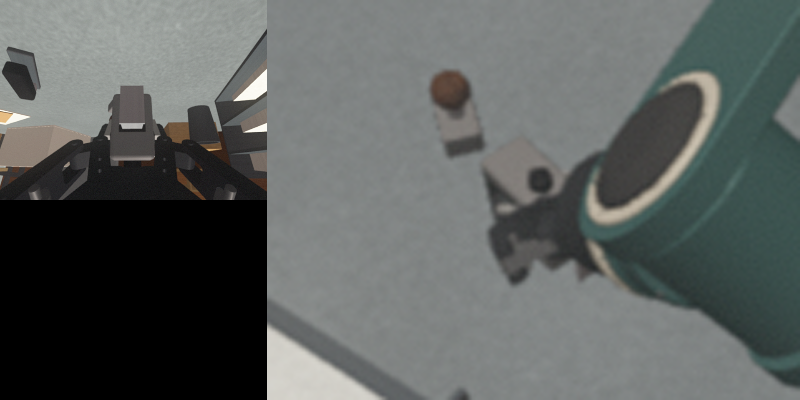

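The case is held upright with its button on top, so I'll lower it.

```bash
python3 -m handwheel '[27,0,23,0,0,0,255,43,0,36,0,0,0,255,54,0,45,0,0,0,255,57,0,48,0,0,0,255,57,0,48,0,0,0,255,57,0,48,0,0,0,255]'; python3 -m handwheel '[0.8,0,0.7,0,0,0,255,1.6,0,1.3,0,0,0,255,1.6,0,1.3,0,0,0,255]'
```

```text
t: 7.55
ee_pos: [0.6005, -0.2075, 0.0263]
eef_rot: [0.261, 0.714, 0.558, -0.333]
ft_force: [0.4, -0.1, -4.5]
grip_width: 0.0352
t: 7.85
ee_pos: [0.6001, -0.2074, 0.0234]
eef_rot: [0.261, 0.714, 0.558, -0.333]
ft_force: [-0.4, -0.5, -4.5]
grip_width: 0.0353
```

```bash
python3 -m handwheel '[0.8,0,0.6,0,0,0,255,0.8,0,0.6,0,0,0,255]';python3 -m handwheel '[0.8,0,0.6,0,0,0,255,0.8,0,0.6,0,0,0,255]';python3 -m handwheel '[0.8,0,0.6,0,0,0,255,0.8,0,0.6,0,0,0,255]'
```

```text
t: 8.05
ee_pos: [0.6001, -0.2074, 0.0223]
eef_rot: [0.261, 0.714, 0.558, -0.333]
ft_force: [-0.3, -0.5, -4.6]
grip_width: 0.0353
t: 8.25
ee_pos: [0.6001, -0.2074, 0.0222]
eef_rot: [0.261, 0.714, 0.558, -0.333]
ft_force: [-4.7, 4.6, 6.1]
grip_width: 0.0356
t: 8.45
ee_pos: [0.6001, -0.2074, 0.0222]
eef_rot: [0.261, 0.714, 0.557, -0.334]
ft_force: [-9.3, 7.3, 15.7]
grip_width: 0.0355
```

```bash
python3 -m handwheel '[-0.8,0,-0.6,0,0,0,255,-0.8,0,-0.6,0,0,0,100,-0.8,0,-0.6,0,0,0,0,-0.8,0,-0.6,0,0,0,0,-0.8,0,-0.6,0,0,0,0,-0.8,0,-0.6,0,0,0,0,-0.8,0,-0.6,0,0,0,0,0,0,-40,0,0,0,0,0,0,-80,0,0,0,0,0,0,-120,0,0,0,0,0,0,-120,0,0,0,0]'
python3 - <<'E'
from h import *
o=get_obs()
go('above',np.array([.602,-.21,.28]),tool(76,0),o)
E
```

```text
t: 9.55
ee_pos: [0.6244, -0.1153, 0.101]
eef_rot: [0.262, 0.714, 0.558, -0.331]
ft_force: [1.0, -0.2, -0.2]
grip_width: 0.0857
above [-199.6    1.8  -40.8] [0.006 0.871 0.001] tcp [ 0.602 -0.21   0.28 ]
```

```bash
python3 -m handwheel '[-70,0,-70,0,0,0,0,-200,1,-41,0.006,0.871,0,0,-200,1,-41,0.006,0.871,0,0,-200,1,-41,0.006,0.871,0,0,-200,1,-41,0.006,0.871,0,0,-200,1,-41,0.006,0.871,0,0,-200,1,-41,0.006,0.871,0,0,-200,1,-41,0.006,0.871,0,0,-200,1,-41,0.006,0.871,0,0,-200,1,-41,0.006,0.871,0,0]'
python3 - <<'E'
from h import *
o=get_obs(); c=cam('wrist',o); im=snapshot('wrist'); print(o['ee_pos'])
C=np.array([.602,-.20,.029])
th=76; x=np.array([np.cos(np.radians(th)),np.sin(np.radians(th)),0]); z=np.array([0,0,1.]); y=np.cross(z,x)
P=[C+sx*.034*x+sy*.018*y+sz*.029*z for sz in(1,-1) for sx,sy in((1,1),(1,-1),(-1,-1),(-1,1))]+[C+.01*x+.038*z]
pp=proj(c,P); print(pp.round(0).tolist())
for p in pp: cv2.circle(im,tuple(int(v) for v in np.round(p)),2,(0,0,255),1)
u=pp.mean(0).astype(int); s=im[max(0,u[1]-75):u[1]+75,max(0,u[0]-100):u[0]+100]
cv2.imwrite('pics/w4.png',cv2.resize(s,None,fx=4,fy=4,interpolation=cv2.INTER_CUBIC))
print(u)
E
```

```text
t: 10.55
ee_pos: [0.5997, -0.2121, 0.2761]
eef_rot: [-0.001, 0.788, 0.615, -0.004]
ft_force: [0.1, 0.1, 0.0]
grip_width: 0.0853
[ 0.59968766 -0.21211239  0.27613705]
[[301.0, 167.0], [335.0, 167.0], [334.0, 229.0], [302.0, 229.0], [303.0, 164.0], [333.0, 164.0], [332.0, 218.0], [304.0, 218.0], [318.0, 191.0]]
[317 194]
```

View pics/w4.png

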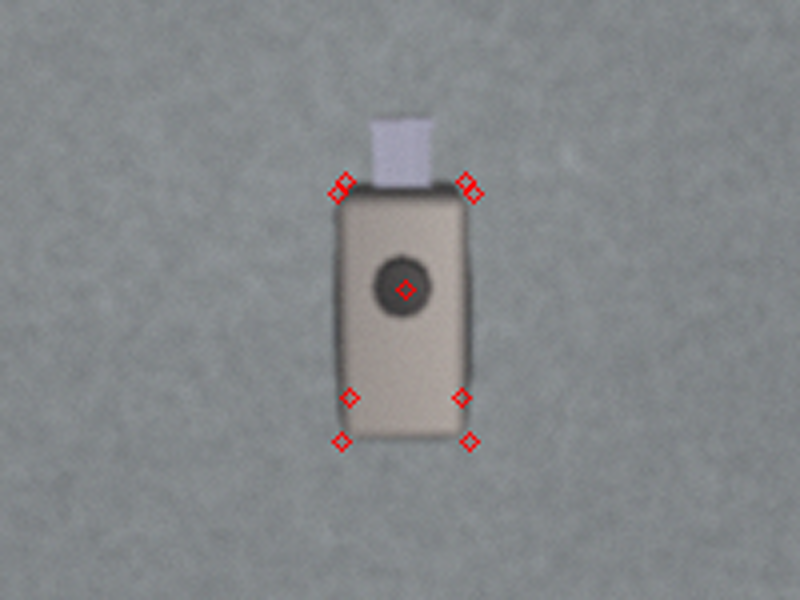

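The close crop shows the case upright with its button at about (317,191) and the hook in front, within 1 mm of prediction. I'll take it from above.

```bash
python3 - <<'E'
from h import *
go('g',np.array([.6015,-.2,.022]),tool(76,0))
E
```

```text
g [ 12.8   0.3 254.3] [-0.006  0.004 -0.001] tcp [ 0.602 -0.2    0.022]
```

```bash
python3 -m handwheel '[13,-0.5,0,-0.006,0.004,0,0,13,-0.5,50,-0.006,0.004,0,0,13,-0.5,100,-0.006,0.004,0,0,13,-0.5,150,-0.006,0.004,0,0,13,-0.5,200,-0.006,0.004,0,0,13,-0.5,230,-0.006,0.004,0,0,13,-0.5,254,-0.006,0.004,0,0,13,-0.5,254,-0.006,0.004,0,0,13,-0.5,254,-0.006,0.004,0,255,13,-0.5,254,-0.006,0.004,0,255,13,-0.5,254,-0.006,0.004,0,255,13,-0.5,254,-0.006,0.004,0,255,13,-0.5,254,-0.006,0.004,0,255,13,-0.5,254,-0.006,0.004,0,255,13,-0.5,254,-0.006,0.004,0,255,13,-0.5,254,-0.006,0.004,0,255]' 80
python3 - <<'E'
from h import *
o=get_obs(); print(o['ee_pos'])
# overhead view of the tray: tool yaw 90, high
go('view',np.array([.51,.02,.30]),tool(90,0))
E
```

```text
t: 12.2
ee_pos: [0.6019, -0.2001, 0.0246]
eef_rot: [0.001, 0.789, 0.615, 0.002]
ft_force: [0.7, 1.7, 7.0]
grip_width: 0.0351
[ 0.60188044 -0.20009927  0.02461652]
view [ 191.6 -141.8 -275.5] [ 0.004 -0.002 -0.246] tcp [0.51 0.02 0.3 ]
```

```bash
python3 -m handwheel '[0,0,-50,0,0,0,255,0,0,-100,0,0,0,255,192,-142,-275,0,0,-0.246,255,192,-142,-275,0,0,-0.246,255,192,-142,-275,0,0,-0.246,255,192,-142,-275,0,0,-0.246,255,192,-142,-275,0,0,-0.246,255,192,-142,-275,0,0,-0.246,255,192,-142,-275,0,0,-0.246,255,192,-142,-275,0,0,-0.246,255,192,-142,-275,0,0,-0.246,255,192,-142,-275,0,0,-0.246,255,192,-142,-275,0,0,-0.246,255]'
python3 - <<'E'
from h import *
o=get_obs(); c=cam('wrist',o); im=snapshot('wrist'); print(o['ee_pos'])
for x in masks_of('wrist','tray'):
    r=cv2.minAreaRect(cv2.findNonZero(x['pixels'].astype(np.uint8))); print(x['confidence'],r)
for (X,Y,Z) in [(.51,.03,.01),(.51,.21,.03)]: print(proj(c,[[X,Y,Z]]))
cv2.imwrite('pics/w5.png',im)
E
```

```text
t: 13.5
ee_pos: [0.5098, 0.0197, 0.2972]
eef_rot: [-0.001, 0.708, 0.707, 0.001]
ft_force: [0.2, 0.2, -5.1]
grip_width: 0.0352
[0.50978495 0.01971588 0.29722427]
0.74 ((317.43560791015625, 113.93951416015625), (161.7023162841797, 144.1171417236328), 88.21009063720703)
[[317.54000534 193.14259241]]
[[317.40616567  31.21282528]]
```

View pics/w5.png

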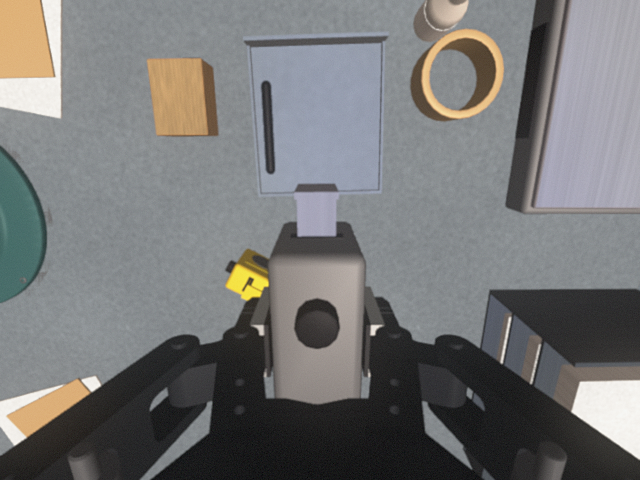

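The wrist view shows the tray with wall-top corners at (245,39) and (387,34) and lip corners at (258,195) and (381,191). The case is held straight. I'll compute the tray frame from these.

```bash
python3 - <<'E'
from h import *
o=get_obs(); c=cam('wrist',o); im=cv2.imread('pics/w5.png')
g=cv2.cvtColor(im,cv2.COLOR_BGR2GRAY).astype(int)
for u in(270,345,365): print('wall col',u,g[28:52,u].tolist())
for u in(275,355,370): print('lip col',u,g[180:202,u].tolist())
for n,u,v,z in[('wL',245,39,.03),('wR',387,34,.03),('lL',258,195,.01),('lR',381,191,.01),('lL0',258,195,0),('lR0',381,191,.0)]: print(n,onz(c,u,v,z).round(4))
t=cam('top'); gt=cv2.cvtColor(cv2.imread('pics/top0.png'),cv2.COLOR_BGR2GRAY).astype(int)
for v in(245,262,280): print('top row',v,gt[v,212:232].tolist(),gt[v,288:306].tolist())
E
```

```text
wall col 270 [141, 141, 142, 142, 139, 139, 142, 147, 152, 155, 150, 127, 90, 81, 79, 80, 76, 79, 109, 152, 158, 157, 156, 154]
wall col 345 [142, 143, 141, 141, 145, 156, 162, 164, 153, 113, 80, 79, 81, 79, 82, 94, 134, 154, 157, 157, 159, 158, 160, 162]
wall col 365 [139, 140, 142, 145, 152, 160, 165, 158, 121, 91, 78, 79, 76, 81, 92, 122, 154, 156, 158, 156, 157, 153, 156, 158]
lip col 275 [162, 161, 164, 160, 161, 161, 162, 159, 159, 161, 163, 156, 130, 131, 151, 159, 147, 138, 137, 136, 135, 137]
lip col 355 [161, 156, 157, 157, 161, 159, 161, 160, 154, 146, 131, 143, 160, 159, 148, 142, 138, 140, 141, 142, 141, 140]
lip col 370 [159, 159, 158, 161, 157, 157, 158, 158, 154, 138, 132, 154, 165, 154, 147, 142, 141, 143, 142, 144, 141, 141]
wL [0.4304 0.203  0.03  ]
wR [0.5863 0.2077 0.03  ]
lL [0.4328 0.0279 0.01  ]
lR [0.5923 0.0329 0.01  ]
lL0 [0.431  0.0264 0.    ]
lR0 [0.5942 0.0315 0.    ]
top row 245 [110, 110, 112, 110, 110, 112, 119, 117, 89, 69, 82, 110, 121, 122, 122, 121, 123, 122, 124, 123] [126, 125, 126, 127, 128, 127, 128, 126, 125, 118, 109, 108, 107, 107, 109, 109, 107, 107]
top row 262 [110, 111, 111, 111, 110, 112, 116, 108, 81, 70, 88, 114, 122, 125, 125, 124, 125, 124, 127, 124] [127, 128, 126, 128, 125, 127, 127, 125, 122, 117, 108, 107, 110, 109, 110, 111, 110, 110]
top row 280 [105, 107, 107, 109, 112, 113, 115, 99, 78, 73, 97, 117, 124, 124, 125, 123, 122, 122, 122, 122] [128, 129, 127, 127, 128, 127, 127, 126, 124, 117, 108, 110, 110, 113, 113, 113, 111, 112]
```

```bash
python3 - <<'E'
from h import *
o=get_obs(); c=cam('wrist',o)
W=[onz(c,270,34.2,.03),onz(c,345,32.4,.03)]; L=[onz(c,275,196.2,.01),onz(c,355,194.2,.01)]
wm=onz(c,317,33.1,.03); lm=onz(c,317,195.1,.01)
print('wall out',wm.round(4),'lip out',lm.round(4))
for P in(W,L): d=P[1]-P[0]; print('ang',np.degrees(np.arctan2(d[1],d[0])))
t=cam('top')
print('top: wall',onz(t,219.2,262,.03).round(4),'lip',onz(t,297.5,262,.01).round(4))
for x in masks_of('wrist','tray'): print(x['confidence'])
E
```

```text
wall out [0.5096 0.2084 0.03  ] lip out [0.5094 0.0276 0.01  ]
ang 1.1132342883532012
ang 1.3590290969614651
top: wall [0.508  0.2058 0.03  ] lip [0.5135 0.0291 0.01  ]
0.74
```

```bash
python3 - <<'E'
from h import *
e=np.array([np.cos(np.radians(91.5)),np.sin(np.radians(91.5)),0]); O=np.array([.5104,.118,0])
go('hi',O+.047*e+[0,0,.12],tool(91.5)); go('above',O+.047*e+[0,0,.070],tool(91.5)); go('low',O+.047*e+[0,0,.037],tool(91.5)) 
E
```

```text
hi [144.6  -0.9 177.9] [ 0.001 -0.002 -0.027] tcp [0.509 0.165 0.12 ]
above [144.5  -0.9 227.9] [ 0.001 -0.002 -0.027] tcp [0.509 0.165 0.07 ]
low [144.5  -0.9 260.9] [ 0.001 -0.002 -0.027] tcp [0.509 0.165 0.037]
```

```bash
python3 -m handwheel '[40,0,40,0,0,-0.027,255,80,0,80,0,0,-0.027,255,115,-1,125,0,0,-0.027,255,145,-1,165,0,0,-0.027,255,145,-1,200,0,0,-0.027,255,145,-1,228,0,0,-0.027,255,145,-1,228,0,0,-0.027,255,145,-1,228,0,0,-0.027,255]'
python3 - <<'E'
from h import *
o=get_obs(); print(o['ee_pos'])
w=snapshot('wrist'); s=snapshot('scene'); cs=cam('scene'); u=proj(cs,[.508,.21,.05])[0].astype(int)
s=cv2.resize(s[u[1]-60:u[1]+60,u[0]-60:u[0]+60],(400,400),interpolation=cv2.INTER_CUBIC)
w=w[0:300,170:470]
cv2.imwrite('pics/w6.png',np.hstack([cv2.resize(w,(400,400)),s])); print(u)
E
```

```text
t: 14.45
ee_pos: [0.5094, 0.1657, 0.0713]
eef_rot: [-0.0, 0.698, 0.716, 0.001]
ft_force: [0.8, 0.1, -3.6]
grip_width: 0.0349
[0.5094112  0.16567053 0.07128478]
[425 293]
```

View pics/w6.png

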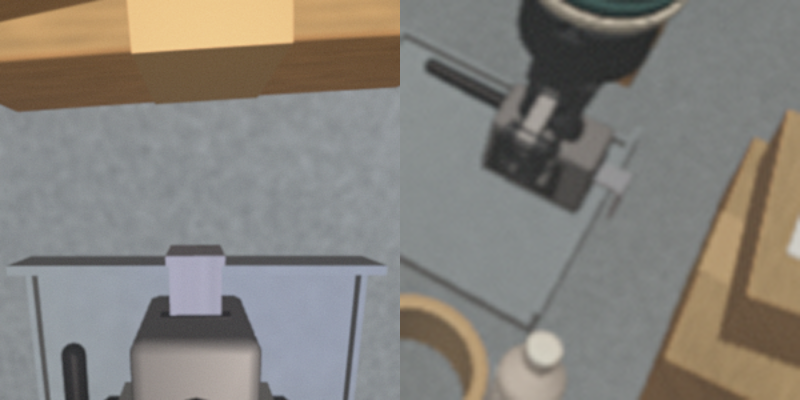

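```bash
python3 - <<'E'
from h import *
o=get_obs(); c=cam('wrist',o); t=o['ee_pos']; e=np.array([-.026,.9997,0]); b=t[2]-.0246
k=400/300
def r(n,P): p=proj(c,P)[0]; print(n,((p-[170,0])*k).round(1))
r('wall out top',[.508,.208,.03]); r('wall in top',[.508,.204,.03]); r('wall out bottom',[.508,.208,0])
T=np.array([t[0],t[1],0])
r('hook outer top',T+.053*e+[0,0,b+.034]);r('hook outer bot',T+.053*e+[0,0,b+.004]);r('front top',T+.034*e+[0,0,b+.058]);r('blade root',T+.034*e+[0,0,b+.034])
E
```

```text
wall out top [194.  264.6]
wall in top [193.7 274. ]
wall out bottom [194.  254.9]
hook outer top [198.  256.6]
hook outer bot [197.3 245.1]
front top [198.7 342.5]
blade root [197.9 317.4]
```

The projections agree with the picture within about 1 mm, and the hook is about 7 mm beyond the wall's outer face. I'll lower it and start the draw.

```bash
python3 -m handwheel '[0,0,10,0,0,0,255,0,0,20,0,0,0,255,0,0,30,0,0,0,255,0,0,31,0,0,0,255,0,0,31,0,0,0,255,0,0,31,0,0,0,255]'; python3 -m handwheel '[-5,0,0,0,0,0,255,-10,0,0,0,0,0,255,-15,0,0,0,0,0,255,-20,0,0,0,0,0,255,-25,0,0,0,0,0,255,-25,0,0,0,0,0,255,-25,0,0,0,0,0,255,-25,0,0,0,0,0,255]'
python3 - <<'E'
from h import *
o=get_obs(); print(o['ee_pos'])
w=snapshot('wrist'); s=snapshot('scene')
s=cv2.resize(s[233:353,365:485],(400,400),interpolation=cv2.INTER_CUBIC)
cv2.imwrite('pics/w7.png',np.hstack([cv2.resize(w[0:300,170:470],(400,400)),s]))
E
```

```text
t: 15.15
ee_pos: [0.5093, 0.1659, 0.0396]
eef_rot: [-0.0, 0.698, 0.716, 0.001]
ft_force: [0.9, 0.2, -5.0]
grip_width: 0.035
t: 15.95
ee_pos: [0.5099, 0.141, 0.0394]
eef_rot: [-0.0, 0.698, 0.717, 0.001]
ft_force: [1.1, 3.5, -3.5]
grip_width: 0.0349
[0.50988473 0.14098763 0.03944317]
```

View pics/w7.png

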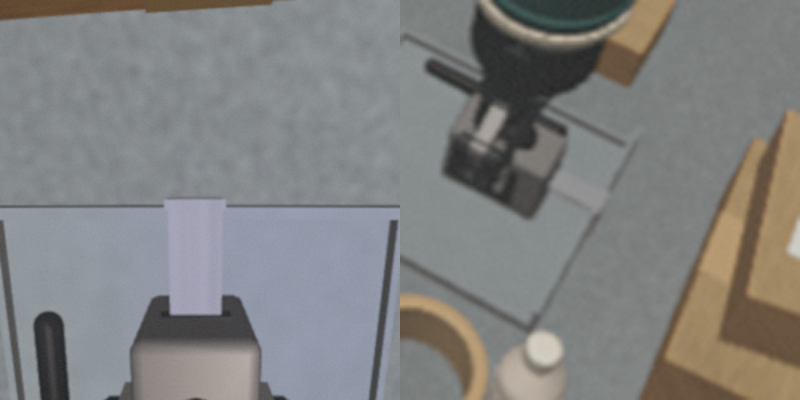

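The blade is hooked and drawing: the picture shows it lengthened over the wall, and the force is about 3.3 N. I'll continue past the lip.

```bash
python3 -m handwheel '[-15,0,0,0,0,0,255,-30,0,0,0,0,0,255,-45,0,0,0,0,0,255,-60,0,0,0,0,0,255,-75,0,0,0,0,0,255,-90,0,0,0,0,0,255,-105,0,0,0,0,0,255,-120,0,0,0,0,0,255,-132,0,0,0,0,0,255,-142,0,0,0,0,0,255,-150,0,0,0,0,0,255,-153,0,0,0,0,0,255,-153,0,0,0,0,0,255,-153,0,0,0,0,0,255]'; python3 -m handwheel '[0,0,5,0,0,0,255,0,0,10,0,0,0,255,0,0,13,0,0,0,255,0,0,13,0,0,0,255,0,0,13,0,0,0,255]'
python3 - <<'E'
from h import *
o=get_obs(); print(o['ee_pos'])
e=np.array([np.cos(np.radians(91.5)),np.sin(np.radians(91.5)),0]); O=np.array([.5104,.118,0])
go('t',O-.125*e+[0,0,.0246],tool(91.5))
E
```

```text
t: 17.45
ee_pos: [0.5139, -0.0118, 0.039]
eef_rot: [-0.0, 0.698, 0.717, 0.001]
ft_force: [1.5, 2.5, -3.1]
grip_width: 0.0349
t: 17.95
ee_pos: [0.5137, -0.012, 0.0258]
eef_rot: [-0.0, 0.697, 0.717, 0.001]
ft_force: [-0.5, 3.5, -5.2]
grip_width: 0.0351
[ 0.51366461 -0.01204453  0.02578957]
t [5.1 0.1 1.2] [ 0.001 -0.002  0.001] tcp [ 0.514 -0.007  0.025]
```

Now the last of the lowering, then I'll ease forward until it touches the lip.

```bash
python3 -m handwheel '[0,0,0.6,0,0,0,255,0,0,1.2,0,0,0,255,0,0,1.2,0,0,0,255]';  python3 -m handwheel '[1.5,0,0,0,0,0,255,3,0,0,0,0,0,255,3,0,0,0,0,0,255]'; python3 -m handwheel '[1,0,0,0,0,0,255,1,0,0,0,0,0,255]'; python3 -m handwheel '[1,0,0,0,0,0,255,1,0,0,0,0,0,255]'
```

```text
t: 18.25
ee_pos: [0.5138, -0.0121, 0.0249]
eef_rot: [-0.0, 0.698, 0.717, 0.001]
ft_force: [-2.6, 2.7, -2.7]
grip_width: 0.0349
t: 18.55
ee_pos: [0.5138, -0.0088, 0.0249]
eef_rot: [-0.0, 0.698, 0.717, 0.001]
ft_force: [-2.3, 3.5, -3.1]
grip_width: 0.035
t: 18.75
ee_pos: [0.5138, -0.0079, 0.0248]
eef_rot: [-0.0, 0.698, 0.717, 0.001]
ft_force: [-1.1, 3.7, -3.7]
grip_width: 0.0346
t: 18.95
ee_pos: [0.5138, -0.007, 0.0249]
eef_rot: [-0.0, 0.698, 0.717, 0.001]
ft_force: [-1.5, 3.6, -3.2]
grip_width: 0.0353
```

```bash
python3 -m handwheel '[0,0,0.4,0,0,0,255,1,0,0.4,0,0,0,255,1,0,0.4,0,0,0,255]'; python3 -m handwheel '[1,0,0,0,0,0,255,1,0,0,0,0,0,255]'; python3 -m handwheel '[1,0,0,0,0,0,255,1,0,0,0,0,0,255]'
```

```text
t: 19.25
ee_pos: [0.5139, -0.0064, 0.0246]
eef_rot: [0.0, 0.698, 0.716, 0.001]
ft_force: [-1.6, -2.1, -0.1]
grip_width: 0.0349
t: 19.45
ee_pos: [0.5139, -0.0061, 0.0248]
eef_rot: [0.001, 0.698, 0.716, 0.0]
ft_force: [-2.7, -9.4, 1.4]
grip_width: 0.0347
t: 19.65
ee_pos: [0.5139, -0.006, 0.0249]
eef_rot: [0.001, 0.698, 0.716, -0.0]
ft_force: [-3.7, -17.4, 2.9]
grip_width: 0.0347
```

It is against the lip and the weight is on the bench. I'll relax the push, open and rise.

```bash
python3 -m handwheel '[-1.5,0,0,0,0,0,255,-1.5,0,0,0,0,0,255,-1.5,0,0,0,0,0,0,-1.5,0,0,0,0,0,0,-1.5,0,0,0,0,0,0,-1.5,0,0,0,0,0,0,-1.5,0,0,0,0,0,0,-1.5,0,0,0,0,0,0,-1.5,0,-30,0,0,0,0,-1.5,0,-70,0,0,0,0,-1.5,0,-120,0,0,0,0,-1.5,0,-170,0,0,0,0,-1.5,0,-200,0,0,0,0,-1.5,0,-200,0,0,0,255,-1.5,0,-200,0,0,0,255,-1.5,0,-200,0,0,0,255]'
python3 - <<'E'
from h import *
o=get_obs(); c=cam('wrist',o); w=snapshot('wrist'); print(o['ee_pos'])
for x in masks_of('wrist','lock_top'): print(x['confidence'],np.array(x['centre'])*[640,480],onz(c,*(np.array(x['centre'])*[640,480]),.067))
s=snapshot('scene'); u=proj(cam('scene'),[.513,.06,.03])[0].astype(int)
s=cv2.resize(s[u[1]-60:u[1]+60,u[0]-60:u[0]+60],(400,400),interpolation=cv2.INTER_CUBIC)
b=onz; p=proj(c,[.5137-.0003,.004,.067])[0]; print('pred button',p)
cv2.imwrite('pics/w8.png',np.hstack([cv2.resize(w[0:400,120:520],(400,400)),s]))
E
```

```text
t: 21.25
ee_pos: [0.513, -0.0059, 0.223]
eef_rot: [-0.001, 0.698, 0.717, 0.001]
ft_force: [-0.6, 0.8, 0.2]
grip_width: 0.0437
[ 0.51303761 -0.00589183  0.22299514]
0.59 [333.184  83.088] [0.52258956 0.11445443 0.067     ]
0.58 [206.016 263.904] [ 0.40697998 -0.04742414  0.067     ]
0.54 [314.176 216.288] [0.50964218 0.00188065 0.067     ]
pred button [318.33443417 214.12711436]
```

View pics/w8.png

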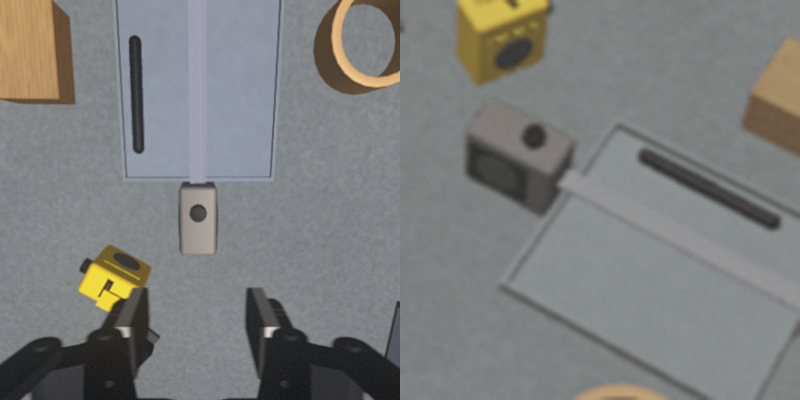

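The wrist picture shows the case against the lip, the blade along the tray's middle, and the button at (318,212), which matches the prediction. I'll close the fingers and go above the button.

```bash
python3 -c "
from h import *
b=onz(cam('wrist'),318,212.5,.067); print(b); go('b',b+[0,0,.004],tool(91.5))"
python3 -m handwheel '[11,0,0,0,0,0,255,11,0,50,0,0,0,255,11,0,100,0,0,0,255,11,0,130,0,0,0,255,11,0,145,0,0,0,255,11,0,145,0,0,0,255,11,0,145,0,0,0,255,11,0,145,0,0,0,255]' 60
```

```text
[0.51312253 0.00545421 0.067     ]
b [ 11.1   0.4 152.2] [-0.    -0.002  0.001] tcp [0.513 0.005 0.071]
t: 22.2
ee_pos: [0.5143, 0.0054, 0.0815]
eef_rot: [0.001, 0.698, 0.717, 0.002]
ft_force: [0.8, 0.8, 0.4]
grip_width: 0.0
```

```bash
python3 -m handwheel '[0,0,3,0,0,0,255,0,0,6,0,0,0,255,0,0,6,0,0,0,255]'; python3 -m handwheel '[0,0,3,0,0,0,255,0,0,5,0,0,0,255,0,0,5,0,0,0,255]'
```

```text
t: 22.5
ee_pos: [0.5133, 0.0053, 0.0733]
eef_rot: [-0.0, 0.698, 0.716, 0.001]
ft_force: [-0.6, -0.0, -0.8]
grip_width: 0.0002
t: 22.8
ee_pos: [0.5132, 0.0053, 0.0681]
eef_rot: [-0.0, 0.698, 0.716, 0.001]
ft_force: [0.4, 0.0, -0.2]
grip_width: 0.0002
```

```bash
python3 -m handwheel '[0,0,1,0,0,0,255,0,0,2,0,0,0,255,0,0,3,0,0,0,255,0,0,3,0,0,0,255]'; python3 -m handwheel '[0,0,1,0,0,0,255,0,0,2,0,0,0,255,0,0,3,0,0,0,255,0,0,3,0,0,0,255]'; python3 -m handwheel '[0,0,1,0,0,0,255,0,0,2,0,0,0,255,0,0,2,0,0,0,255]'
```

```text
t: 23.2
ee_pos: [0.5134, 0.0053, 0.0655]
eef_rot: [-0.0, 0.698, 0.717, 0.001]
ft_force: [0.5, 0.4, 0.6]
grip_width: -0.0001
t: 23.6
ee_pos: [0.5134, 0.0053, 0.0624]
eef_rot: [-0.0, 0.698, 0.717, 0.001]
ft_force: [0.9, 0.2, -0.6]
grip_width: 0.0
t: 23.9
ee_pos: [0.5133, 0.0054, 0.0603]
eef_rot: [-0.0, 0.698, 0.717, 0.001]
ft_force: [0.1, 0.1, 1.5]
grip_width: -0.0
```

```bash
for i in 1 2 3; do python3 -m handwheel '[0,0,1,0,0,0,255,0,0,1,0,0,0,255]' | egrep 'ee_pos|ft'; done
```

```text
ee_pos: [0.5136, 0.0053, 0.06]
ft_force: [-1.2, -0.7, 8.5]
ee_pos: [0.5139, 0.0054, 0.0599]
ft_force: [-6.7, -1.6, 18.7]
ee_pos: [0.5142, 0.0053, 0.0598]
ft_force: [-8.6, -0.3, 27.0]
```

The press met a hard stop at 0.060 m, which is what full travel would give, but the force on the way down was lower than expected. I'll back off to the same viewpoint as before and compare the button numerically, since the viewing budget is used up.

```bash
python3 -m handwheel '[0,0,-20,0,0,0,255,0,0,-60,0,0,0,255,0,0,-110,0,0,0,255,-11,0,-160,0,0,0,255,-11,0,-166,0,0,0,255,-11,0,-166,0,0,0,255,-11,0,-166,0,0,0,255]'
cat > cmp.py <<'E'
from h import *
o=get_obs(); c=cam('wrist',o); w=snapshot('wrist'); s=snapshot('scene'); print(o['ee_pos'])
old=cv2.imread('pics/w8.png'); wo=np.zeros_like(w); wo[0:400,120:520]=old[:,:400]
def dark(im,th,box):
    g=cv2.cvtColor(im,cv2.COLOR_BGR2GRAY); x0,y0,x1,y1=box; k=(g[y0:y1,x0:x1]<th).astype(np.uint8)
    n,l,st,ce=cv2.connectedComponentsWithStats(k); i=1+st[1:,4].argmax(); return st[i].tolist(),(ce[i]+[x0,y0]).round(2)
for n,im in(('old',wo),('new',w)): print(n,dark(im,80,(306,198,332,228)))
u=proj(cam('scene'),[.513,.06,.03])[0].astype(int)
sn=cv2.resize(s[u[1]-60:u[1]+60,u[0]-60:u[0]+60],(400,400),interpolation=cv2.INTER_CUBIC)
so=old[:,400:]
for n,im in(('old',so),('new',sn)): print('scene',n,dark(im,60,(110,110,165,165)))
for h in(.067,.060): print(h,proj(c,[.5131,.0055,h]),(proj(cam('scene'),[.5131,.0055,h])-(u-60))*400/120)
d=cv2.absdiff(sn,so).max(2); print('scene diff',np.argwhere(d>30).shape, (np.argwhere(d>30).min(0),np.argwhere(d>30).max(0)) if (d>30).any() else '')
gn=cv2.cvtColor(sn,6).astype(int);go_=cv2.cvtColor(so,6).astype(int)
print(go_[115:160:3,115:155:4]);print(gn[115:160:3,115:155:4])
E
python3 cmp.py
```

```text
t: 25.2
ee_pos: [0.513, -0.0058, 0.2218]
eef_rot: [-0.001, 0.698, 0.717, 0.001]
ft_force: [-0.2, -0.4, -0.1]
grip_width: 0.0001
[ 0.51303759 -0.00580116  0.22184857]
old ([4, 7, 16, 17, 187], array([317.  , 212.67]))
new ([5, 7, 14, 15, 148], array([317.01, 212.53]))
scene old ([15, 17, 18, 20, 275], array([134.07, 136.65]))
scene new ([16, 24, 16, 12, 160], array([133.43, 139.26]))
0.067 [[318.04670788 212.87242799]] [[135.10951474 132.29917375]]
0.06 [[318.02603921 211.37011171]] [[134.49325411 138.37569228]]
scene diff (141, 2) (array([124, 125]), array([134, 145]))
[[123 122 119 119 124 125 128 129 130 130]
 [123 123 122 122 121 120 125 128 132 131]
 [122 124 126 122 119 117 115 121 126 131]
 [124 125 124 111  94  85  93 110 119 125]
 [124 126 115  86  65  57  67  97 118 120]
 [124 122 100  64  53  50  53  80 113 120]
 [124 118  88  58  51  54  50  66 104 121]
 [125 114  79  56  52  55  52  61 100 122]
 [126 114  77  53  54  53  51  64 104 123]
 [125 121  90  59  51  49  52  74 112 123]
 [126 125 111  76  54  51  63  90 116 123]
 [126 128 123 104  83  80  97 117 123 124]
 [125 126 125 119 115 115 121 123 124 125]
 [119 123 125 126 126 125 125 124 123 125]
 [104 115 123 124 126 126 126 125 124 123]]
[[122 122 120 116 122 124 128 131 131 129]
 [123 123 123 121 118 118 123 127 130 131]
 [124 123 125 123 123 121 117 120 127 130]
 [123 123 124 125 126 124 122 119 118 126]
 [124 124 125 123 125 123 123 121 119 124]
 [124 126 118 103  97  97 103 116 122 123]
 [125 124 104  73  62  64  74 101 122 122]
 [126 118  86  54  49  52  55  82 114 122]
 [126 114  79  53  53  53  51  74 108 122]
 [125 118  92  61  52  51  54  82 114 123]
 [125 125 113  79  57  56  69  98 121 124]
 [125 126 123 103  84  85  98 117 125 124]
 [124 126 127 120 115 116 119 124 123 123]
 [120 124 125 127 125 125 124 124 123 124]
 [106 118 122 125 126 124 125 124 124 124]]
```

The button's top edge in the scene view dropped about 7 px, against 6.1 px predicted for 7 mm. Nothing else in that crop changed, so the lock is fully down. I'll make one check for disturbed bystanders and then hand in.

```bash
python3 - <<'E'
from h import *
s=snapshot('top'); d=(cv2.GaussianBlur(cv2.absdiff(s,cv2.imread('pics/top0.png')),(3,3),0).max(2)>25).astype(np.uint8)
n,l,st,ce=cv2.connectedComponentsWithStats(d)
print([(x.tolist()) for x in st[1:] if x[4]>8])
c=cam('top'); g=cv2.cvtColor(s,6)
print('button px',proj(c,[.513,.0055,.06]),'hook px',proj(c,[.508,.21,.033]))
E
python3 -c "
from plant import job_done; print(job_done())"
```

```text
[[177, 190, 190, 290, 27602], [405, 218, 29, 24, 234], [427, 223, 9, 12, 83], [413, 228, 9, 4, 22], [435, 229, 5, 8, 27], [217, 259, 7, 8, 48], [577, 410, 63, 70, 1418], [332, 468, 20, 12, 65]]
button px [[306.87830651 260.91830398]] hook px [[217.09038851 261.87660627]]
the job is handed in; nothing more can be done
None
```

The job is done and handed in at about 25 s on the robot's clock. The tape is locked at the tray's length between the high wall and the low lip.

**What I did**
- I uprighted the grey tape on the bench outside the tray, released it, and took it again from above.
- I hooked its end over the high wall and drew the blade out along the tray's middle. The force stayed around 3 N.
- I set the case on the bench against the low lip, let go, and pressed the button to a hard stop at 0.060 m, reaching about 27 N.

**Last checks**
- **Button:** in before-and-after pictures its top dropped about 7 px, against 6.1 px predicted for the full 7 mm. The press disagreed at first: I felt almost no force on the way down until the stop.
- **Tape:** nothing else changed in the scene-camera crop around the case, so the press did not shift it. I did not measure the drawn-out length itself.
- **Hook:** the top view shows a change at the high wall where the hook should be.
- **Bystanders:** the before-and-after top view shows changes at the tape's old place, at the hook, at two patches along the lower picture edge (which I took to be the arm), and in one large patch around the arm. That large patch may also cover the yellow look-alike, the stapler, the small carton and the marker, so for those the check says nothing. Outside it, the stamp, glue and roll show no change.

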